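Snug down the winged thumbscrew of a pickle press

TASK

The pickle press on the counter was left with its winged thumbscrew loose, so its foot hangs above the jar's wooden lid. Push the wings round clockwise (seen from above) with a fingertip, stroke after stroke, until the foot is down on the lid and the screw comes to its stop; do not pinch the wings and do not force the screw. Leave the jar and the other things on the counter where they stand, and finish with the fingers clear.

Things in the scene. Friction and masses are not known exactly. Their poses are not given: they have to be found in the camera images.
- press: fixed white-painted C-shaped press near the middle of the counter, yaw up to 0.9 rad either way. Origin on the counter, right below the screw's axis. In its frame: foot plate 130 (x) by 190 (y) by 10 mm; column 26 (x) by 16 (y) mm at y = +85 mm, up to z = 189 mm, carrying the arm
- press_arm_end (a point): end of the press's arm, on the screw's axis, at the arm's top, 189 mm up: a boss of 8 mm radius. The arm, 16 mm wide (press x) and 12 mm thick, runs from here level along press +y to the column, 4 mm above the wings: the wings pass below it, a finger reaching down from above cannot pass it and must lift out and start a fresh stroke
- screw_axis (a point): point on the screw's vertical axis at mid height of the wings, 162 mm above the counter; it does not move as the screw turns
- thumbscrew (a joint): turn of the stainless thumbscrew below the arm, rad, growing clockwise seen from above; 7.85 = stopped, foot on the lid; starts 1.2 to 3.6. At 0 the wings lie along the press's x. Friction about 0.07 N m (3 N at mid wing); it stays where it is left and keeps its height; only the foot below it sinks, 1 mm per rad
- wing_tip (a point): point on one of the two wings (the one along the press's +x at joint value 0), 36 mm from the axis, mid height. The thumbscrew is a hub of 8 mm radius with two flat upright wings, half a turn apart, each 7 mm thick, ending 38 mm from the axis, 22 mm tall (151 to 173 mm above the counter)
- push_faces: the faces of the two wings that are pushed to turn the screw clockwise (2 mm plates 29 by 17 mm); same frame as the thumbscrew: origin on the axis at 151 mm, x along the wings
- back_faces: the other faces of the two wings; same frame. A wing with both kinds of face pressed at once counts as pinched
- jar: loose white ceramic jar with a flat wooden lid, 96 mm diameter, 110 mm tall in all, 0.9 kg, standing on the press's foot plate below the screw (lid top 120 mm above the counter). Origin: centre of its underside
- strainer: loose stainless strainer bowl, 150 mm diameter, 65 mm tall, handle reaching 155 mm from the bowl's centre to its -x, standing on a pale blue ridged mat 200 mm square. Origin: centre of its underside
- bottle: loose plastic squeeze bottle, 62 mm diameter, 175 mm tall, on a wooden stand 90 mm wide and 12 mm high. Origin: centre of its underside
- cup: loose white ceramic cup, 72 mm across, 60 mm tall. Origin: centre of its underside
There are look-alikes about, which are no part of the job. Several things have the shape of the press; the one meant has the colours described above.

How it is judged:
By the outcome, as a careful person would: the job done as asked, in the order asked, and still so for the second after the job is handed in, with the robot touching nothing.
It also fails if it takes over 61 s, if anything falls off the work surface, if the arm or the gripper's body presses on something with over 40 N, if the wrist force passes 120 N, or if a joint passes its speed limit or range.

ROBOT

A 6-joint arm with a two-finger parallel gripper is mounted at the origin on the work surface. World frame = base frame: x ahead of the robot, y to its left, z up, the work surface at z = 0. Lengths are in m, angles in rad, forces in N, time in s.
With the tool pointing down it reaches from about 0.25 to 0.775 m from the base axis. Payload 4 kg.
Tool frame: the origin (TCP) lies midway between the tips of the shut fingers; the grasp point (between the pads) lies 19 mm behind it (robot.tcp_to_grasp is the z of the grasp point in the tool frame, in m); z points along the fingers, y is the line along which they close (so a half turn about z gives the same grasp; the last joint's range is limited). The gripper opens to 94 mm and grips with 3 to 60 N. Pads are 16 mm wide; open, the fingers measure 119 mm over their backs; the gripper's body (75 mm by 177 mm) begins 78 mm behind the grasp point.
Start: joints at [-1.375, 0.087, 1.371, -0, 1.684, -0.103], TCP at [0.162, -0.526, 0.206] pointing down, gripper open.
Joint ranges: [-3.1, 3.1], [-0.76, 2.03], [0.27, 2.55], [-1.08, 4.22], [0.17, 2.65], [-2.57, 2.57]. Speed limits (rad/s): [2.79, 2.79, 3.14, 3.14, 3.14, 3.14].

INTERFACE

Orientations are given as [roll, pitch, yaw] about the fixed x, y, z axes, in that order (R = Rz(yaw) Ry(pitch) Rx(roll)).
In Python, from bench import robot gives the robot as it stands. The module is installed in compiled form; this text tells all that it offers.
- The arm moves only by the tool move_arm, never from a script. Its argument "motion" is one flat list of numbers, 7 for each row, row after row: the turn, a rotation vector about the tool's x, y, z in units of 45 degrees (1.0 is 45 degrees), then the shift along the tool's x, y, z in units of 100 mm (1.0 is 100 mm), then the opening, from 0 (shut) to 1 (fully open). A call has 1 to 12 rows; each row shifts and turns the commanded pose from where the row before left it, along the tool's axes as they then stand; what a row does not reach is not made up. A row lasts 1/12 s, in which the tool goes at most 41.7 mm and 7.16 degrees, less where a joint would pass 70% of its speed; a pose out of reach is approached as far as the arm can. A call with a number of a shift or a turn outside -1 to 1 is refused whole. A call with a gripper value outside its range is refused whole. The fingers move at their own pace and stop on an object; the grip force is fixed at half the most. Time passes only in rows, so rows that do not move let the fingers close. It gives the time, the measured TCP pose, the force, the opening and the grip force at its end, in the units of the state.
- robot.get_obs(): the state, without advancing time (a new reading comes with each control period).
- robot.snapshot(name): name is "scene" or "top"; returns the picture (384x512x3 uint8, red, green, blue); there is no depth.
- robot.get_calibration(name): a dict with "fx", "fy", "cx", "cy" (pixels), "R" (3x3) and "t" (3): a world point X has camera coordinates R X + t. Camera axes: x right, y down, z forward; pixel columns grow to the right and rows downward; lengths in m; the calibration is good to about 2 mm. A picture is of the moment at which its call begins. get_calibration takes no time and is no camera call.
- robot.close_job(): hands the job in; it is judged then, once.
The state is a dict: "time": time; "joint_positions": joint angles; "qvel": joint speeds; "joint_torque": joint torques, N m; "tool_pos": TCP position; "ee_rot": TCP orientation; "wrist_force": force on the tool from outside, world axes, zero at the start; "wrist_torque": the same for the moment, N m; "width": finger opening in m; "finger_force": force on a finger pad.
Only numpy, scipy, OpenCV 4.12 (cv2) and the standard library are available. Lean on these libraries where they do the work, as an engineer would, in place of code of your own. Each camera call takes 0.05 s, during which the arm holds its last target. There are 200 camera calls.

## Working session

There is one attempt and no reset: what is moved stays moved. The work goes in short steps, Python scripts to look and compute and a tool call to move; the robot and the scene stay as the last step left them, time stands still between calls to the robot, and variables do not carry over. Pictures are saved under pics/ and viewed, at most 10 in all, crops included, and the job is handed in when it is done.

Besides the shell and the picture viewer there is one more tool, called after "Emit:" as name(argument=value, ...) on one line, values as JSON. move_arm: Moves the arm, as the interface text tells. Shifts and turns lie within -1 to 1; 1 stands for 100 mm of shift or 45 degrees of turn. Its arguments: {"type":"object","properties":{"motion":{"type":"array","items":{"type":"number"}}},"required":["motion"]}

```bash
mkdir -p pics; python3 - <<'E'
from bench import robot
import cv2,numpy as np
ims=[]
for n in ("scene","top"):
    im=robot.snapshot(n); cv2.imwrite(f"pics/{n}0.png",im[:,:,::-1]); c=robot.get_calibration(n)
    print(n,{k:np.round(v,4).tolist() for k,v in c.items()})
o=robot.get_obs(); print({k:np.round(v,3).tolist() for k,v in o.items()})
E
```

```text
scene {'fx': 469.121, 'fy': 469.121, 'cx': 260.2029, 'cy': 187.3757, 'R': [[-0.8571, 0.5151, 0.0114], [0.4165, 0.7058, -0.5731], [-0.3032, -0.4864, -0.8194]], 't': [0.4703, -0.1348, 1.7695]}
top {'fx': 365.9314, 'fy': 365.9314, 'cx': 252.1349, 'cy': 185.4552, 'R': [[0.0013, -1.0, 0.0009], [-0.9891, -0.0014, -0.1474], [0.1474, -0.0007, -0.9891]], 't': [0.0058, 0.5666, 0.9531]}
{'time': 0.1, 'joint_positions': [-1.375, 0.088, 1.372, 0.0, 1.684, -0.103], 'qvel': [0.001, -0.001, -0.003, 0.0, -0.001, -0.002], 'joint_torque': [0.003, -34.125, -30.33, 0.072, 0.03, -0.0], 'tool_pos': [0.162, -0.525, 0.204], 'ee_rot': [-3.14, -0.0, 0.299], 'wrist_force': [0.334, -0.791, -0.302], 'wrist_torque': [-0.006, -0.035, 0.008], 'finger_force': 0.0, 'width': 0.094}
```

View pics/scene0.png

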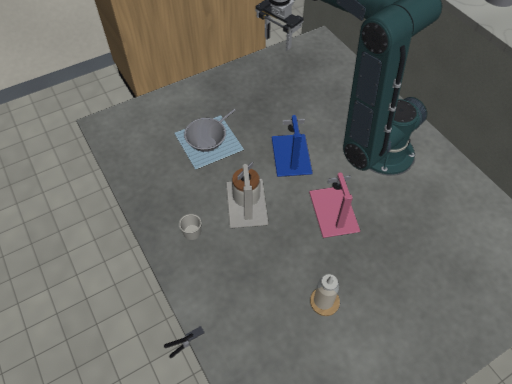

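View pics/top0.png

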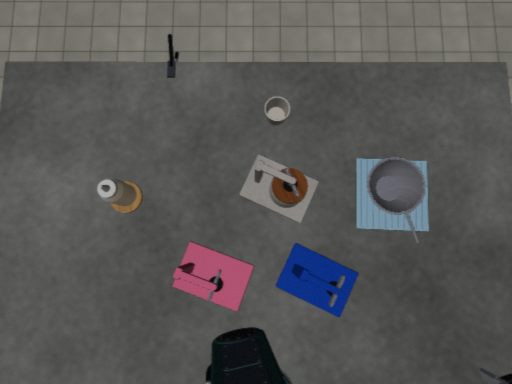

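Press look-alikes: the white one with the jar at top (280,188)/scene (248,195), the pink one at top (213,275)/scene (335,205), and the blue one at top (317,280)/scene (293,150). The description says white-painted, so I choose the one at top (280,188) and check it in a crop.

```bash
python3 - <<'E'
import cv2,numpy as np
a=cv2.imread("pics/top0.png")[145:230,230:330]; b=cv2.imread("pics/scene0.png")[150:235,215:280]
a=cv2.resize(a,None,fx=4.7,fy=6*0.783,interpolation=cv2.INTER_CUBIC);b=cv2.resize(b,None,fx=4.7,fy=4.698,interpolation=cv2.INTER_CUBIC)
h=min(a.shape[0],b.shape[0]);cv2.imwrite("pics/crop0.png",np.hstack([a[:h],b[:h]]))
E
```

```text
(no output)
```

View pics/crop0.png

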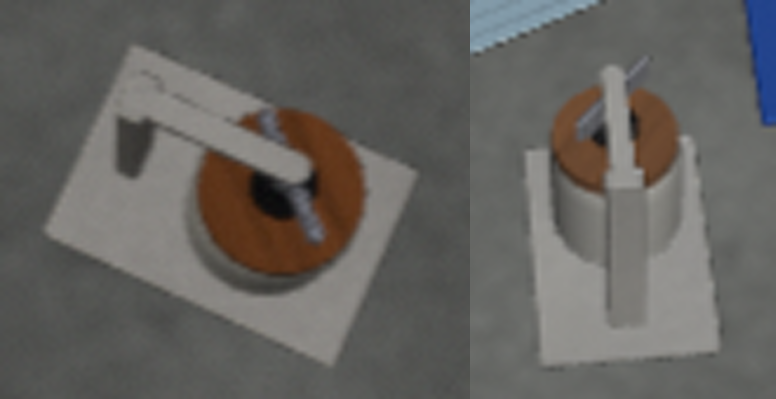

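The crop shows the white press carrying a jar with a brown lid. At top, the arm end is at about (293.8,180.1) and the wings run from (287.0,170.1) to (297.2,195.6). In the scene view, the wing tips are at (252.9,162.8) and (238.4,178.1), and the arm end at (245.2,165.3).

```bash
cat > h.py <<'E'
import numpy as np,cv2
from bench import robot
C={n:robot.get_calibration(n) for n in("scene","top")}
def ray(n,p):
    c=C[n];R=np.array(c["R"]);t=np.array(c["t"])
    d=R.T@np.array([(p[0]-c["cx"])/c["fx"],(p[1]-c["cy"])/c["fy"],1]);return -R.T@t,d
def plane(n,p,z):
    o,d=ray(n,p);return o+d*(z-o[2])/d[2]
def tri(p,q):
    o,d=ray("top",p);o2,d2=ray("scene",q)
    s=np.linalg.lstsq(np.c_[d,-d2],o2-o,rcond=None)[0];a=o+d*s[0];b=o2+d2*s[1]
    return (a+b)/2,np.linalg.norm(a-b)
def proj(n,X):
    c=C[n];v=np.array(c["R"])@X+c["t"];return c["fx"]*v[0]/v[2]+c["cx"],c["fy"]*v[1]/v[2]+c["cy"]
E
python3 - <<'E'
from h import *
np.set_printoptions(precision=4,suppress=True)
print("armend tri",tri((293.8,180.1),(245.2,165.3)))
print("armend planes z.189",plane("top",(293.8,180.1),.189),plane("scene",(245.2,165.3),.189))
# pair of tips both ways
T=[(287.0,170.1),(297.2,195.6)];S=[(252.9,162.8),(238.4,178.1)]
for i in 0,1:
  for j in 0,1: print("tip",i,j,tri(T[i],S[j]))
for n,P in(("top",T),("scene",S)):
  q=[plane(n,p,.17) for p in P]; v=q[1]-q[0]; print(n,(q[0]+q[1])/2,np.linalg.norm(v),np.degrees(np.arctan2(v[1],v[0])))
cr=[(230+x/4.7,145+y/4.7) for x,y in((135,45),(415,172),(332,365),(45,235))]
Q=np.array([plane("top",p,.01)[:2] for p in cr]);print(Q)
for i in range(4):
  v=Q[(i+1)%4]-Q[i];print(np.linalg.norm(v),np.degrees(np.arctan2(v[1],v[0])))
c0=plane("top",(230+130/4.7,145+95/4.7),.189);print("column top",c0)
# lid circle by colour
im=cv2.imread("pics/top0.png");hsv=cv2.cvtColor(im,cv2.COLOR_BGR2HSV)
m=cv2.inRange(hsv,(3,110,40),(18,255,200));m[:, :240]=0
ct=max(cv2.findContours(m,0,1)[0],key=cv2.contourArea)
c,r=cv2.minEnclosingCircle(ct);print("lid",c,r,plane("top",c,.12))
im=cv2.imread("pics/scene0.png");m=cv2.inRange(cv2.cvtColor(im,cv2.COLOR_BGR2HSV),(3,110,40),(18,255,200));m[:150]=0;m[240:]=0
ct=max(cv2.findContours(m,0,1)[0],key=cv2.contourArea);e=cv2.fitEllipse(cv2.convexHull(ct));print("lid s",e,plane("scene",e[0],.12),tri(c,e[0]))
E
```

```text
armend tri (array([ 0.5564, -0.0887,  0.1838]), np.float64(0.005015907949736879))
armend planes z.189 [ 0.5574 -0.0899  0.189 ] [ 0.5567 -0.0832  0.189 ]
tip 0 0 (array([ 0.56  , -0.0583,  0.2396]), np.float64(0.031001542131863728))
tip 0 1 (array([ 0.5876, -0.0773,  0.1493]), np.float64(0.002818919988531023))
tip 1 0 (array([ 0.5224, -0.0985,  0.1637]), np.float64(0.00520380282203596))
tip 1 1 (array([ 0.5474, -0.1225,  0.0613]), np.float64(0.028206483238532008))
top [ 0.5541 -0.0879  0.17  ] 0.06537419509593832 -159.1619874577588
scene [ 0.5584 -0.0775  0.17  ] 0.07639070965193513 22.705374507925267
[[ 0.6602 -0.012 ]
 [ 0.5826 -0.1795]
 [ 0.4675 -0.1277]
 [ 0.5444  0.0417]]
0.18455586557033313 -114.8551379653352
0.1262118118483425 155.77945691237457
0.18600667331548704 65.60529380189472
0.12769882208134267 -24.87619778029052
column top [ 0.5925 -0.0061  0.189 ]
lid (289.3648681640625, 185.3648681640625) 17.563770294189453 [ 0.5554 -0.0866  0.12  ]
lid s ((253.04592895507812, 178.3227996826172), (9.799715995788574, 19.6541805267334), 173.10096740722656) [ 0.5358 -0.0699  0.12  ] (array([ 0.5455, -0.0771,  0.1246]), np.float64(0.025217074022142353))
```

Plan: shut the fingers and push with them as one fingertip 26 mm from the axis. The axis is near (0.556,-0.086), press yaw is about -25° and the wing line about 21°, so the joint reads about 2.34. That leaves about 316°, taken as three strokes of 80°, 180° and 56°.

Emit:
move_arm(motion=[0,0,0,0.344,-0.202,-0.035,0,0,0,0,0.344,-0.202,-0.035,0,0,0,0,0.344,-0.202,-0.035,0,0,0,0,0.344,-0.202,-0.035,0,0,0,0,0.344,-0.202,-0.035,0,0,0,0,0.344,-0.202,-0.035,0,0,0,0,0.344,-0.202,-0.035,0,0,0,0,0.344,-0.202,-0.035,0,0,0,0,0.344,-0.202,-0.035,0,0,0,0,0.344,-0.202,-0.035,0,0,0,0,0.344,-0.202,-0.035,0,0,0,0,0.344,-0.202,-0.035,0])

```text
time: 1.1
tool_pos: [0.4858, -0.1706, 0.2472]
ee_rot: [-3.141, 0.001, 0.299]
wrist_force: [0.5, 0.3, 0.4]
width: 0.0176
finger_force: 0.0
```

Emit:
move_arm(motion=[0,0,-0.157,0,0,0,0,0,0,-0.157,0,0,0,0,0,0,-0.157,0,0,0,0,0,0,-0.157,0,0,0,0,0,0,-0.157,0,0,0,0,0,0,-0.157,0,0,0,0,0,0,-0.157,0,0,0,0,0,0,-0.157,0,0,0,0,0,0,-0.157,0,0,0,0,0,0,-0.157,0,0,0,0,0,0,-0.157,0,0,0,0,0,0,-0.157,0,0,0,0])

```text
time: 2.1
tool_pos: [0.4848, -0.1723, 0.2468]
ee_rot: [-3.141, -0.001, 1.785]
wrist_force: [0.3, 0.7, -0.2]
width: 0.0004
finger_force: 0.0
```

```bash
cat > w.py <<'E'
# python3 w.py PSI : error to the spot (axis at tool x,y mm) for wing-aligned yaw PSI deg
import sys
from h import *
from scipy.spatial.transform import Rotation as Ro
A=np.array([.556,-.086])
psi=float(sys.argv[1]);cx,cy,z=[float(a)/1000 for a in sys.argv[2:5]]
o=robot.get_obs();p=np.array(o["tool_pos"]);R=Ro.from_euler("xyz",o["ee_rot"])
T=Ro.from_euler("xyz",[np.pi,0,np.radians(psi)])
tgt=np.r_[A,z]-T.apply([cx,cy,0])
print("shift mm (tool)",np.round(R.inv().apply(tgt-p)*1e3,1),"turn deg",np.round((R.inv()*T).as_rotvec(degrees=True),1))
rel=R.inv().apply(np.r_[A,p[2]]-p)*1e3
print("axis in tool",rel.round(1),"z",round(p[2],4),"yaw",np.degrees(o["ee_rot"][2]).round(1),"F",np.round(o["wrist_force"],1),"t",o["time"],"j6",round(o["joint_positions"][5],2),"w",o["width"])
E
python3 w.py 111 20.5 26 220
```

```text
shift mm (tool) [45.  65.3 26.8] turn deg [-0.1 -0.  -8.7]
axis in tool [69.3 87.9 -0. ] z 0.2468 yaw 102.3 F [ 0.3  0.7 -0.2] t 2.1 j6 -0.67 w 0.00039852895092173067
```

Emit:
move_arm(motion=[0,0,0,0.15,0.218,0,0,0,0,0,0.15,0.218,0,0,0,0,0,0.15,0.218,0,0,0,0,-0.097,0,0,0.1,0,0,0,-0.097,0,0,0.1,0,0,0,0,0,0,0.1,0,0,0,0,0,0,0,0])

```text
time: 2.68
tool_pos: [0.5385, -0.1145, 0.2142]
ee_rot: [-3.137, -0.003, 1.929]
wrist_force: [-0.5, 0.3, 0.4]
width: 0.0007
finger_force: 0.0
```

```bash
python3 w.py 111 20.5 26 158; python3 - <<'E'
from h import *
a=robot.snapshot("scene")[130:235,200:290,::-1]
b=robot.snapshot("top")[130:235,230:330,::-1]
cv2.imwrite("pics/c1.png",np.hstack([cv2.resize(i,None,fx=4,fy=4,interpolation=cv2.INTER_CUBIC) for i in(a,b)]))
E
```

```text
shift mm (tool) [-0.4  0.8 56.2] turn deg [-0.3 -0.2 -0.5]
axis in tool [20.5 26.4 -0. ] z 0.2142 yaw 110.5 F [-0.5  0.3  0.4] t 2.6833 j6 -0.67 w 0.0007050168270671341
```

View pics/c1.png

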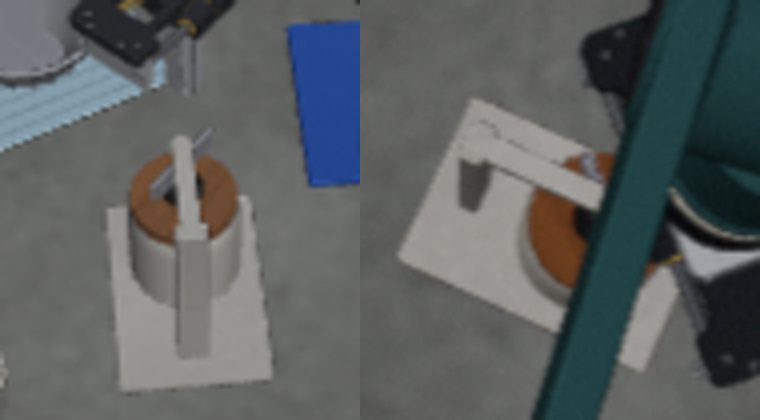

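The scene crop shows the shut fingers hanging at (185,90), on the -y side of the near wing, whose tip is at (210,130). In the top crop the forearm hides the wing. Next I descend.

Emit:
move_arm(motion=[0,0,-0.01,0,0,0.11,0,0,0,0,0,0,0.11,0,0,0,0,0,0,0.11,0,0,0,0,0,0,0.11,0,0,0,0,0,0,0.12,0,0,0,0,0,0,0,0])

```text
time: 3.28
tool_pos: [0.5379, -0.1144, 0.1575]
ee_rot: [-3.137, -0.004, 1.938]
wrist_force: [-0.2, -0.1, -2.4]
width: 0.0006
finger_force: 0.0
```

```bash
python3 w.py 111 20.5 26 158; python3 -c "
from h import *
print(proj('scene',np.array([.5385,-.1145,.214])))"
```

```text
shift mm (tool) [-0.4  1.1 -0.5] turn deg [-0.3 -0.2  0.1]
axis in tool [20.  27.1 -0.1] z 0.1575 yaw 111.1 F [-0.2 -0.1 -2.4] t 3.2833 j6 -0.68 w 0.0006223498537942422
(np.float64(245.1351634427607), np.float64(151.40755996510785))
```

Emit:
move_arm(motion=[0,0,0,0.02,0.003,0,0,0,0,0,0.02,0.003,0,0,0,0,0,0.02,0.003,0,0,0,0,0,0.02,0,0,0,0,0,0,0.02,0,0,0,0,0,0,0,0,0,0])

```text
time: 3.78
tool_pos: [0.5377, -0.1061, 0.1624]
ee_rot: [3.14, 0.003, 1.938]
wrist_force: [1.3, -3.5, 0.7]
width: 0.0002
finger_force: 1.7
```

```bash
python3 w.py 111 11 26 158
```

```text
shift mm (tool) [ 1.3 -1.7  4.4] turn deg [0.1 0.2 0.1]
axis in tool [12.2 24.3 -0. ] z 0.1624 yaw 111.1 F [ 1.3 -3.5  0.7] t 3.7833 j6 -0.66 w 0.0001853509363316797
```

Contact is felt at 3.7 N. I now sweep round.

Emit:
move_arm(motion=[0,0,0.111,0.023,-0.009,0,0,0,0,0.111,0.023,-0.009,0,0,0,0,0.111,0.023,-0.009,0,0,0,0,0.111,0.023,-0.009,0,0,0,0,0.111,0.023,-0.009,0,0,0,0,0.111,0.023,-0.009,0,0,0,0,0,0,0,0,0])

```text
time: 4.37
tool_pos: [0.53, -0.0933, 0.1624]
ee_rot: [3.14, 0.002, 1.414]
wrist_force: [0.1, -3.9, 1.3]
width: 0.0007
finger_force: 1.6
```

```bash
python3 w.py 81 11.5 26 158
```

```text
shift mm (tool) [-0.2 -1.5  4.4] turn deg [0.1 0.1 0. ]
axis in tool [11.3 24.5  0. ] z 0.1624 yaw 81.0 F [ 0.1 -3.9  1.3] t 4.3667 j6 -0.12 w 0.0007376778645369668
```

Emit:
move_arm(motion=[0,0,0.111,0.023,-0.01,0.004,0,0,0,0.111,0.023,-0.01,0.004,0,0,0,0.111,0.023,-0.01,0.004,0,0,0,0.111,0.023,-0.01,0.004,0,0,0,0.111,0.023,-0.01,0.004,0,0,0,0.111,0.023,-0.01,0.004,0,0,0,0.111,0.023,-0.01,0.004,0,0,0,0.111,0.023,-0.01,0,0,0,0,0.111,0.023,-0.01,0,0,0,0,0.111,0.023,-0.01,0,0,0,0,0,0,0,0,0])

```text
time: 5.28
tool_pos: [0.5327, -0.0682, 0.1589]
ee_rot: [-3.141, 0.0, 0.545]
wrist_force: [-0.9, -0.1, 1.2]
width: 0.0006
finger_force: 0.7
```

```bash
python3 w.py 31 11.5 26 158
```

```text
shift mm (tool) [-0.7  1.2  0.9] turn deg [-0.   0.   0.2]
axis in tool [10.7 27.3 -0. ] z 0.1589 yaw 31.2 F [-0.9 -0.1  1.2] t 5.2833 j6 0.79 w 0.0006393017619462292
```

Emit:
move_arm(motion=[0,0,0,-0.05,0,0,0,0,0,0,-0.05,0,0,0,0,0,0,0,0,-0.22,0,0,0,0,0,0,-0.22,0,0,0,0,0,0,-0.22,0,0,0,0,0,0,0,0,0,0,0,0.2,0.265,0,0,0,0,0,0.2,0.265,0,0,0,0,-0.154,0,0,0,0,0,0,-0.154,0,0,0,0,0,0,-0.154,0,0,0,0,0,0,-0.154,0,0,0,0])

```text
time: 6.28
tool_pos: [0.5856, -0.0983, 0.2227]
ee_rot: [-3.139, 0.0, 1.035]
wrist_force: [-0.4, 0.2, -0.2]
width: 0.0004
finger_force: 0.0
```

Emit:
move_arm(motion=[0,0,-0.154,0,0,0,0,0,0,-0.154,0,0,0,0,0,0,-0.154,0,0,0,0,0,0,-0.154,0,0,0,0,0,0,-0.154,0,0,0,0,0,0,-0.154,0,0,0,0,0,0,-0.154,0,0,0,0,0,0,-0.154,0,0,0,0,0,0,-0.154,0,0,0,0,0,0,-0.154,0,0,0,0,0,0,-0.154,0,0,0,0,0,0,-0.154,0,0,0,0])

```text
time: 7.28
tool_pos: [0.5854, -0.0982, 0.2232]
ee_rot: [-3.141, -0.002, 2.487]
wrist_force: [-0.2, 0.5, -0.6]
width: 0.0004
finger_force: 0.0
```

Emit:
move_arm(motion=[0,0,-0.154,0,0,0,0,0,0,-0.154,0,0,0,0,0,0,-0.154,0,0,0,0,0,0,-0.154,0,0,0,0,0,0,-0.154,0,0,0,0,0,0,-0.154,0,0,0,0,0,0,-0.154,0,0,0,0,0,0,-0.154,0,0,0,0,0,0,-0.154,0,0,0,0,0,0,-0.154,0,0,0,0,0,0,0,0,0,0,0])

```text
time: 8.2
tool_pos: [0.5855, -0.0982, 0.2233]
ee_rot: [3.14, -0.001, -2.591]
wrist_force: [-0.4, 1.0, 0.0]
width: 0.0007
finger_force: 0.0
```

```bash
python3 w.py 211 20.5 26 158;  python3 - <<'E'
from h import *
a=robot.snapshot("scene")[130:235,200:290,::-1]
b=robot.snapshot("top")[130:235,230:330,::-1]
cv2.imwrite("pics/c2.png",np.hstack([cv2.resize(i,None,fx=4,fy=4,interpolation=cv2.INTER_CUBIC) for i in(a,b)]))
E
```

```text
shift mm (tool) [-1.6 -0.5 65.3] turn deg [ 0.1 -0.1  0.5]
axis in tool [18.7 25.8  0.1] z 0.2233 yaw -148.5 F [-0.4  1.   0. ] t 8.2 j6 -2.38 w 0.000690149063449918
```

View pics/c2.png

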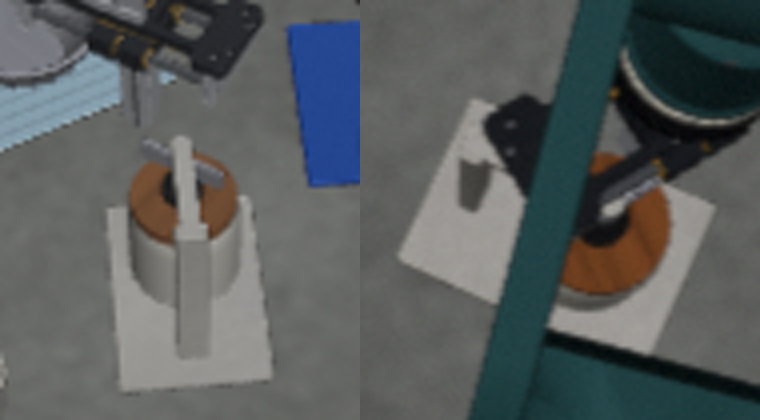

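The scene crop shows the wings turned, now running from (145,147) to (222,180), with the finger above the left tip. I check the angle and the landing spot.

```bash
python3 - <<'E'
from h import *
P=[plane("scene",(200+x/4,130+y/4),.168)[:2] for x,y in((145,147),(222,180))]
v=P[1]-P[0];print(P,np.linalg.norm(v),np.degrees(np.arctan2(v[1],v[0])))
E
```

```text
[array([ 0.57665353, -0.10688107]), array([ 0.54014792, -0.04706175])] 0.07007860565718536 121.3942380179413
```

Emit:
move_arm(motion=[0,0,0,-0.025,0,0,0,0,0,0,0,0,0.16,0,0,0,0,0,0,0.16,0,0,0,0,0,0,0.16,0,0,0,0,0,0,0.16,0,0,0,0,0,0,0,0,0,0,0,0.02,0,0,0,0,0,0,0.02,0,0,0,0,0,0,0.02,0,0,0,0,0,0,0.02,0,0,0,0,0,0,0,0,0,0])

```text
time: 9.22
tool_pos: [0.5827, -0.1012, 0.1623]
ee_rot: [-3.139, 0.004, -2.595]
wrist_force: [3.3, 1.6, 0.1]
width: 0.0003
finger_force: 1.5
```

```bash
python3 w.py 211 11.5 26 158
```

```text
shift mm (tool) [3.6 0.9 4.3] turn deg [-0.1  0.2  0.3]
axis in tool [14.9 26.9 -0.1] z 0.1623 yaw -148.7 F [3.3 1.6 0.1] t 9.2167 j6 -2.39 w 0.0003365928820263724
```

```bash
sed -i 's/.556,-.086/.5575,-.085/' w.py
```

Emit:
move_arm(motion=[0,0,0.111,0.023,-0.01,0.004,0,0,0,0.111,0.023,-0.01,0.004,0,0,0,0.111,0.023,-0.01,0.004,0,0,0,0.111,0.023,-0.01,0.004,0,0,0,0.111,0.023,-0.01,0.004,0,0,0,0.111,0.023,-0.01,0.004,0,0,0,0.111,0.023,-0.01,0.004,0,0,0,0.111,0.023,-0.01,0,0,0,0,0.111,0.023,-0.01,0,0,0,0,0.111,0.023,-0.01,0,0])

```text
time: 10.05
tool_pos: [0.5625, -0.1148, 0.16]
ee_rot: [3.141, 0.006, 2.812]
wrist_force: [3.0, -1.3, 2.4]
width: 0.0008
finger_force: 1.4
```

```bash
python3 w.py 161 12 26 158
```

```text
shift mm (tool) [2.4 0.5 2. ] turn deg [0.  0.3 0.1]
axis in tool [14.3 26.5 -0.1] z 0.16 yaw 161.1 F [ 3.  -1.3  2.4] t 10.05 j6 -1.54 w 0.0008071319676416938
```

Emit:
move_arm(motion=[0,0,0.111,0.024,-0.01,0,0,0,0,0.111,0.024,-0.01,0,0,0,0,0.111,0.024,-0.01,0,0,0,0,0.111,0.024,-0.01,0,0,0,0,0.111,0.024,-0.01,0,0,0,0,0.111,0.024,-0.01,0,0,0,0,0.111,0.024,-0.01,0,0,0,0,0.111,0.024,-0.01,0,0,0,0,0.111,0.024,-0.01,0,0,0,0,0.111,0.024,-0.01,0,0,0,0,0.111,0.024,-0.01,0,0,0,0,0.111,0.024,-0.01,0,0])

```text
time: 11.05
tool_pos: [0.5347, -0.1037, 0.1596]
ee_rot: [3.138, 0.004, 1.766]
wrist_force: [1.6, -2.4, 2.5]
width: 0.0004
finger_force: 1.3
```

```bash
python3 w.py 101 12 26 158
```

```text
shift mm (tool) [ 2.  -0.   1.6] turn deg [0.2 0.2 0.2]
axis in tool [14. 26.  0.] z 0.1596 yaw 101.2 F [ 1.6 -2.4  2.5] t 11.05 j6 -0.49 w 0.0003647334348875445
```

Emit:
move_arm(motion=[0,0,0.111,0.024,-0.01,0,0,0,0,0.111,0.024,-0.01,0,0,0,0,0.111,0.024,-0.01,0,0,0,0,0.111,0.024,-0.01,0,0,0,0,0.111,0.024,-0.01,0,0,0,0,0.111,0.024,-0.01,0,0,0,0,0.111,0.024,-0.01,0,0,0,0,0.111,0.024,-0.01,0,0,0,0,0.111,0.024,-0.01,0,0,0,0,0.111,0.024,-0.01,0,0,0,0,0.111,0.024,-0.01,0,0,0,0,0.111,0.024,-0.01,0,0])

```text
time: 12.05
tool_pos: [0.5298, -0.0741, 0.1592]
ee_rot: [3.139, 0.002, 0.719]
wrist_force: [-0.7, -1.9, 1.9]
width: 0.0006
finger_force: 1.3
```

```bash
python3 w.py 31 12 26 158
```

```text
shift mm (tool) [ 6.5 -1.3  1.2] turn deg [ 0.2  0.1 10.2]
axis in tool [13.7 26.4  0. ] z 0.1592 yaw 41.2 F [-0.7 -1.9  1.9] t 12.05 j6 0.61 w 0.0005802342702965852
```

Emit:
move_arm(motion=[0,0,0.111,0.024,-0.01,0,0,0,0,0.111,0.024,-0.01,0,0,0,0,0,0,0,0,0,0,0,0,-0.05,0,0,0,0,0,0,-0.05,0,0,0,0,0,0,0,0,-0.22,0,0,0,0,0,0,-0.22,0,0,0,0,0,0,-0.22,0,0,0,0,0,0,0,0,0,0,0,0.225,0.26,0,0,0,0,0,0.225,0.26,0,0,0,0,0,0,0,0,0])

```text
time: 13.05
tool_pos: [0.5923, -0.0959, 0.2189]
ee_rot: [-3.139, 0.003, 0.55]
wrist_force: [-0.6, -0.2, -1.2]
width: 0.0004
finger_force: 0.0
```

```bash
python3 w.py 31 -20.5 -26 158;  python3 - <<'E'
from h import *
a=robot.snapshot("scene")[130:235,200:290,::-1]
b=robot.snapshot("top")[130:235,230:330,::-1]
cv2.imwrite("pics/c3.png",np.hstack([cv2.resize(i,None,fx=4,fy=4,interpolation=cv2.INTER_CUBIC) for i in(a,b)]))
E
```

```text
shift mm (tool) [-3.5 -1.1 60.9] turn deg [-0.2  0.2  0.5]
axis in tool [-23.9 -27.4   0.1] z 0.2189 yaw 31.5 F [-0.6 -0.2 -1.2] t 13.05 j6 0.77 w 0.0004267830216050484
```

View pics/c3.png

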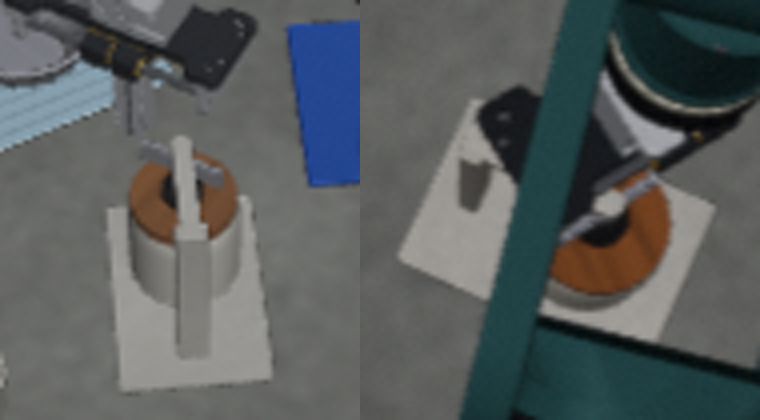

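The scene crop shows the wings at (145,147)-(222,180) again, half a turn on, with the jar unmoved. About 56° remain. I descend for the last stroke.

Emit:
move_arm(motion=[0,0,0,0,0,0.15,0,0,0,0,0,0,0.15,0,0,0,0,0,0,0.15,0,0,0,0,0,0,0.15,0,0,0,0,0,0,0,0,0,0,0,-0.025,-0.01,0,0,0,0,0,-0.025,0,0,0,0,0,0,-0.02,0,0,0,0,0,0,-0.02,0,0,0,0,0,0,0,0,0,0])

```text
time: 13.98
tool_pos: [0.582, -0.0982, 0.1655]
ee_rot: [3.14, -0.003, 0.55]
wrist_force: [0.6, 0.9, 1.4]
width: 0.0003
finger_force: 0.5
```

```bash
python3 w.py 31 -13.5 -26 158
```

```text
shift mm (tool) [-0.7  2.   7.5] turn deg [ 0.1 -0.1  0.5]
axis in tool [-14.  -24.1  -0.1] z 0.1655 yaw 31.5 F [0.6 0.9 1.4] t 13.9833 j6 0.76 w 0.0003309464721833248
```

Emit:
move_arm(motion=[0,0,0.111,-0.023,0.012,0.01,0,0,0,0.111,-0.023,0.012,0.01,0,0,0,0.111,-0.023,0.012,0.01,0,0,0,0.111,-0.023,0.012,0.01,0,0,0,0.111,-0.023,0.012,0.01,0,0,0,0.111,-0.023,0.01,0,0,0,0,0.111,-0.023,0.01,0,0,0,0,0.111,-0.023,0.01,0,0,0,0,0,0,0,0,0])

```text
time: 14.73
tool_pos: [0.5675, -0.1113, 0.1604]
ee_rot: [3.141, -0.005, -0.149]
wrist_force: [3.6, 0.5, 1.9]
width: 0.0005
finger_force: 1.5
```

```bash
python3 w.py -25 -13.5 -26 158
```

```text
shift mm (tool) [-8.3  4.2  2.3] turn deg [-0.  -0.3 16.5]
axis in tool [-13.8 -24.6  -0.1] z 0.1604 yaw -8.5 F [3.6 0.5 1.9] t 14.7333 j6 1.43 w 0.00049884777517906
```

Emit:
move_arm(motion=[0,0,0.044,-0.009,0.005,0,0,0,0,0.044,-0.009,0.005,0,0,0,0,0.044,-0.009,0.005,0,0,0,0,0.044,-0.009,0.005,0,0,0,0,0.044,-0.009,0.005,0,0,0,0,0,0,0,0,0])

```text
time: 15.23
tool_pos: [0.563, -0.1125, 0.1603]
ee_rot: [-3.141, -0.005, -0.318]
wrist_force: [4.1, 0.9, 3.3]
width: 0.0006
finger_force: 2.0
```

Emit:
move_arm(motion=[0,0,0.044,-0.009,0.005,0,0,0,0,0,0,0,0,0])

```text
time: 15.4
tool_pos: [0.5618, -0.1127, 0.1602]
ee_rot: [-3.141, -0.004, -0.353]
wrist_force: [5.0, 1.3, 3.7]
width: 0.0006
finger_force: 2.1
```

Emit:
move_arm(motion=[0,0,0.033,-0.007,0.003,0,0,0,0,0,0,0,0,0])

```text
time: 15.57
tool_pos: [0.5608, -0.1129, 0.1601]
ee_rot: [-3.141, -0.004, -0.379]
wrist_force: [4.9, 0.6, 3.8]
width: 0.0003
finger_force: 2.2
```

```bash
python3 w.py -25 -13.5 -26 158
```

```text
shift mm (tool) [-1.4  2.   2.1] turn deg [-0.  -0.2  3.3]
axis in tool [-13.4 -24.7  -0. ] z 0.1601 yaw -21.7 F [4.9 0.6 3.8] t 15.5667 j6 1.65 w 0.0002916507725838005
```

Emit:
move_arm(motion=[0,0,0.033,-0.007,0.003,0,0,0,0,0,0,0,0,0])

```text
time: 15.73
tool_pos: [0.5603, -0.1131, 0.16]
ee_rot: [-3.141, -0.004, -0.405]
wrist_force: [6.0, -1.4, 3.6]
width: 0.0004
finger_force: 2.6
```

Emit:
move_arm(motion=[0,0,0.022,-0.006,0.002,0,0,0,0,0,0,0,0,0])

```text
time: 15.9
tool_pos: [0.5601, -0.1132, 0.16]
ee_rot: [-3.141, -0.005, -0.422]
wrist_force: [6.8, -0.9, 2.7]
width: 0.0002
finger_force: 3.2
```

Emit:
move_arm(motion=[0,0,0.022,-0.006,0.002,0,0,0,0,0,0,0,0,0])

```text
time: 16.07
tool_pos: [0.56, -0.1134, 0.1601]
ee_rot: [-3.141, -0.007, -0.439]
wrist_force: [7.5, -0.5, 1.4]
width: 0.0005
finger_force: 3.9
```

Emit:
move_arm(motion=[0,0,0,-0.01,0,0,0,0,0,0,0,0,0,0])

```text
time: 16.23
tool_pos: [0.5599, -0.1133, 0.1601]
ee_rot: [-3.141, -0.009, -0.439]
wrist_force: [10.5, -2.5, 1.1]
width: 0.0006
finger_force: 5.1
```

The fingertip has stalled while the force climbs, at the yaw I expected, so this is the stop. I back off, lift clear and look.

Emit:
move_arm(motion=[0,0,0,0.07,0,0,0,0,0,0,0.1,0,0,0,0,0,0,0,0,-0.22,0,0,0,0,0,0,-0.22,0,0,0,0,0,0,-0.22,0,0,0,0,0,0,-0.22,0,0,0,0,0,0.35,-0.1,0,0,0,0,0,0.35,-0.1,0,0,0,0,0,0.35,-0.1,0,0,0,0,0,0.35,-0.1,0,0,0,0,0,0,0,0])

```text
time: 17.15
tool_pos: [0.5095, -0.2516, 0.2879]
ee_rot: [3.138, 0.001, -0.448]
wrist_force: [0.2, -1.0, 0.1]
width: 0.0004
finger_force: 0.0
```

```bash
python3 - <<'E'
from h import *
a=robot.snapshot("scene")[:,:,::-1]
cv2.imwrite("pics/c4.png",np.hstack([a,cv2.resize(a[140:236,213:285],(288,384),interpolation=cv2.INTER_CUBIC)]))
E
```

```text
(no output)
```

View pics/c4.png

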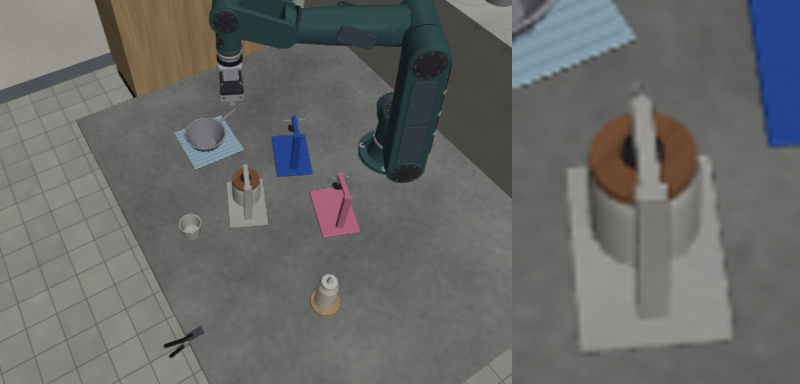

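The wings now lie under the arm: only a tip shows, at crop (635,88). The foot rests on the lid, everything stands where it was, and the gripper is clear at about (232,90). I hand in.

```bash
python3 -c "
from bench import robot
print(robot.close_job())"
```

```text
the job is handed in; nothing more can be done
None
```

I turned the white press's thumbscrew clockwise to its stop in three fingertip strokes, pushing with no more than about 11 N; the last picture shows the wings under the arm, the jar and other things where they stood and the fingers clear, and I handed the job in at about 17 s without getting a verdict back.

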